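Load the parts dryer and set its thermostat

ROBOT

A 6-joint arm with a two-finger parallel gripper is mounted at the origin on the work surface. World frame = base frame: x ahead of the robot, y to its left, z up, the work surface at z = 0. Lengths are in mm, angles in rad, forces in N, time in s.
With the tool pointing down it reaches from about 350 to 875 mm from the base axis. Payload 4.2 kg.
Tool frame: the origin (TCP) lies at the very end of the fingers, on their centre line; the grasp point (between the pads) lies 19 mm behind it; z points along the fingers, y is the line along which they close (so a half turn about z gives the same grasp; the last joint's range is limited). The gripper opens to 85 mm and grips with 20 to 120 N. Pads are 22 mm wide; open, the fingers measure 114 mm over their backs; the gripper's body (76 mm by 85 mm) begins 54 mm behind the grasp point. The pads swing forward as they close: fully open they stand 13 mm farther back than shut.
Start: joints at [-0.883, 0.385, 0.008, 0, -1.194, -0.259], TCP at [259.875, -568.388, 231.312] pointing down, gripper open.
Joint ranges: [-3.14, 3.14], [-1.21, 2.06], [-1.07, 1.41], [-3.16, 2.05], [-2.99, -0.16], [-3.1, 3.1]. Speed limits (rad/s): [2.79, 2.79, 3.14, 3.14, 3.14, 3.14].

INTERFACE

Orientations are given as a unit quaternion [x, y, z, w].
In Python, from bench import read_state, get_image, get_calibration, job_done gives the robot as it stands.
- The arm moves only by the shell command python3 -m creep 'ROWS'. ROWS is a JSON object of lists of equal length, an entry for each row: "translation": the shift along the world's x, y, z in cm, a list of three; "delta_rot": the turn, a rotation vector about the world's x, y, z in degrees, a list of three; "hand": the finger opening in cm, from 0 to 8.54. A call has 1 to 8 rows; each row is the pose to reach, as a shift and turn from the pose commanded when the call began; what a row does not reach only later rows make up. A row lasts 1/8 s, in which the tool goes at most 62.5 mm and 10.7 degrees, less where a joint would pass 70% of its speed; a pose out of reach is approached as far as the arm can. A call with a gripper value outside its range is refused whole. The fingers move at their own pace and stop on an object; the grip force is fixed at half the most. Time passes only in rows, so rows that repeat a pose let the fingers close. It gives the time, the measured TCP pose, the force, the opening and the grip force at its end, in the units of the state.
- read_state(): the state, without advancing time (a new reading comes with each control period).
- get_image(name): name is "scene" or "top" or "wrist"; returns (picture, depth): 480x640x3 uint8, red, green, blue; 480x640 float32, mm along the optical axis (not along the pixel's ray), 0 where there is no reading.
- get_calibration(name): a dict with "intrinsics" (3x3 intrinsics, pixels), "xyz" and "attitude" of the camera in the world. Camera axes: x right, y down, z forward; pixel columns grow to the right and rows downward; lengths in mm; the calibration is good to about 2 mm. A picture is of the moment at which its call begins: read the wrist's pose just before it. get_calibration takes no time and is no camera call; for the wrist camera it gives the pose at the moment of the call.
- job_done(): hands the job in; it is judged then, once.
The state is a dict: "clock": time; "joints": joint angles; "joint_vel": joint speeds; "joint_efforts": joint torques, N m; "position": TCP position; "ee_rot": TCP orientation; "contact_force": force on the tool from outside, world axes, zero at the start; "wrist_torque": the same for the moment, N m; "gripper_width": finger opening in mm; "grasp_force": force on a finger pad.
Only numpy, scipy, OpenCV 4.12 (cv2) and the standard library are available. Lean on these libraries where they do the work, as an engineer would, in place of code of your own. Each camera call takes 0.05 s, during which the arm holds its last target. There are 200 camera calls.

TASK

Turn the dryer's dial fully back to its off stop, and keep it off while you load the dryer: put every pulley in the deep basket and lay every spindle flat in the shallow tray, side by side and not stacked. When all the parts are in, turn the dial up until its white pointer line points at the raised brass tab on the scale. Do not disturb the grease tin, the carton or the wrench, and leave everything released and at rest.

Things in the scene. Friction and masses are not known exactly. Their poses are not given: they have to be found in the camera images.
- dryer: fixed warm-air drying base on the bench: low grey steel housing with dark louvres, 230 (x) x 370 (y) x 40 mm high. Origin: centre of its underside; z up. The basket and the tray stand on it side by side, in line with it.
- basket: deep open metal basket fixed on the dryer, for pulleys, a row of round holes in its walls and a plain floor: 210 (x) x 170 (y) mm outside, 60 mm high, walls and floor 4 mm thick. Origin: centre of its underside (40 mm above the bench), x along its long side, z up.
- tray: shallow open metal tray fixed on the dryer, for spindles, dark slots across its floor: 210 (x) x 170 (y) mm outside, only 24 mm high, walls and floor 4 mm thick. Origin: centre of its underside (40 mm above the bench), x along its long side, z up. Whether the tray or the basket is the left one varies.
- thermostat: fixed grey control box of the dryer, 114 x 114 x 60 mm high, with the dial in the middle of its top and black scale ticks every 30 degrees around it; the thick tick, towards the robot's left at 135 degrees from the box's x axis, is off. Origin: centre of its underside; z up, x points away from the robot at yaw 0.
- dial (a joint): dial angle in rad: 0 at its off stop, growing clockwise seen from above to 4.71 at the other stop. Light friction (0.06 N m); it stays where left. A black disc 72 mm in diameter (top 70 mm above the bench) with an upright grip bar through its centre, 66 long x 16 wide x 30 mm high (top 100 mm above the bench); the bar end with a white line is the pointer.
- dial_grip (a point): point on the dial's axis inside the grip bar, 88 mm above the bench; its x axis runs along the bar towards the pointer end (white line) and turns with the dial, z up.
- dial_pointer (a point): point 41 mm from the dial's axis in the direction of the white line, 72 mm above the bench; turns with the dial.
- tab_tip (a point): inner end of the brass setting tab, the only raised mark on the scale: a fixed block 12 x 7 x 14 mm high on the control box, beside the disc. The point is 41 mm from the dial's axis and 72 mm above the bench, so dial_pointer falls on it when the dial is set. The tab's angle on the scale varies between 1.7 and 3.6 rad clockwise from off.
- tin: bystander: round grease tin, 80 mm in diameter, 100 mm high, standing. Origin: centre of its underside. Not to be disturbed.
- carton: bystander: closed cardboard box 100 x 150 x 70 mm high. Origin: centre of its underside. Not to be disturbed.
- wrench: bystander: steel wrench 190 mm long lying along its x. Origin: its middle, underside. Not to be disturbed.
- pulley1: aluminium drive pulley: a round flange 64 mm in diameter and 14 mm thick with a round hub 28 mm in diameter standing on it, 52 mm high in all, about 0.25 kg. It starts upright, flange down, on the bench. Origin: centre of the flange's underside; z runs up the hub. May be absent (None).
- pulley2: aluminium drive pulley: a round flange 64 mm in diameter and 14 mm thick with a round hub 28 mm in diameter standing on it, 52 mm high in all, about 0.25 kg. It starts upright, flange down, on the bench. Origin: centre of the flange's underside; z runs up the hub. May be absent (None).
- pulley3: aluminium drive pulley: a round flange 64 mm in diameter and 14 mm thick with a round hub 28 mm in diameter standing on it, 52 mm high in all, about 0.25 kg. It starts upright, flange down, on the bench. Origin: centre of the flange's underside; z runs up the hub. May be absent (None).
- spindle1: dark steel spindle, 140 mm long: a round shaft 20 mm in diameter along x, with a 26 mm square block 22 mm long near each end (from 48 to 70 mm from the middle), so that it does not roll; about 0.3 kg. It starts lying on the bench. Origin: on its axis at mid-length, 13 mm above what it lies on. May be absent (None).
- spindle2: dark steel spindle, 140 mm long: a round shaft 20 mm in diameter along x, with a 26 mm square block 22 mm long near each end (from 48 to 70 mm from the middle), so that it does not roll; about 0.3 kg. It starts lying on the bench. Origin: on its axis at mid-length, 13 mm above what it lies on. May be absent (None).
- spindle3: dark steel spindle, 140 mm long: a round shaft 20 mm in diameter along x, with a 26 mm square block 22 mm long near each end (from 48 to 70 mm from the middle), so that it does not roll; about 0.3 kg. It starts lying on the bench. Origin: on its axis at mid-length, 13 mm above what it lies on. May be absent (None).
Not all that is in view belongs to the job. Leave any blue or orange look-alike of the spindle3 alone.

How it is judged:
By the outcome, as a careful person would: the job done as asked, in the order asked, and still so for the second after the job is handed in, with the robot touching nothing.
Of pulley1, pulley2, pulley3, spindle1, spindle2, spindle3 only 4 to 6 are there at a start; the rules pass over those that are not, and their reading is None.
At some moment in a run one of pulley1, pulley2, pulley3, spindle1, spindle2, spindle3 may be knocked a few centimetres aside while the robot is not near it.
Once in a run the grip may slacken for a moment while it holds something.
It also fails if it takes over 208 s, if anything falls off the work surface, if the arm or the gripper's body presses on something with over 40 N, if the wrist force passes 120 N, or if a joint passes its speed limit or range.

## Working session

There is one attempt and no reset: what is moved stays moved. The work goes in short steps, Python scripts to look and compute and a shell command to move; the robot and the scene stay as the last step left them, time stands still between calls to the robot, and variables do not carry over. Pictures are saved under pics/ and viewed, at most 14 in all, crops included, and the job is handed in when it is done.

```bash
mkdir -p pics; ls
cat > h.py <<'E'
import numpy as np, cv2
from bench import *
from scipy.spatial.transform import Rotation as R
def snap(n,f):
    c=get_calibration(n); p,d=get_image(n); cv2.imwrite('pics/'+f+'.png',p[:,:,::-1]); np.savez('pics/'+f+'.npz',p=p,d=d,K=c['intrinsics'],t=c['xyz'],a=np.array(c['attitude'])); return p,d,c
def rot(a):
    a=np.array(a); return a if a.shape==(3,3) else R.from_quat(a).as_matrix()
def world(f):
    z=np.load('pics/'+f+'.npz'); d=z['d']; v,u=np.mgrid[0:480,0:640]; K=z['K']
    P=np.stack([(u-K[0,2])/K[0,0]*d,(v-K[1,2])/K[1,1]*d,d],-1)
    return P@rot(z['a']).T+z['t'], z['p'], d
E
python3 - <<'E'
from h import *
for n in('top','scene'):
    p,d,c=snap(n,n+'1'); print(n,c)
print(read_state())
E
```

```text
pics
top {'intrinsics': array([[602.06778948,   0.        , 315.58702067],
       [  0.        , 602.06778948, 232.06286215],
       [  0.        ,   0.        ,   1.        ]]), 'xyz': array([ 383.535862  , -123.66634581, 1829.94343745]), 'attitude': array([-0.69728245,  0.71604706, -0.02606538,  0.01985924])}
scene {'intrinsics': array([[442.86938514,   0.        , 318.278273  ],
       [  0.        , 442.86938514, 243.75544712],
       [  0.        ,   0.        ,   1.        ]]), 'xyz': array([1132.03788958, -630.64789085,  856.10919348]), 'attitude': array([ 0.83598969,  0.38789619, -0.16793384, -0.34993716])}
{'clock': 0.1, 'joints': array([-8.83425245e-01,  3.85472280e-01,  6.79554302e-03, -4.24364625e-04,
       -1.19401059e+00, -2.58615621e-01]), 'joint_vel': array([-0.0012889 , -0.00299905,  0.0025223 ,  0.00130093,  0.00105164,
       -0.0012466 ]), 'joint_efforts': array([-3.39271473e-04, -3.93320274e+01,  1.88930047e+01,  4.19796467e+00,
       -2.59241373e-03,  6.04066770e-06]), 'position': array([ 259.64989659, -567.95278533,  230.34994585]), 'ee_rot': array([-2.12662880e-01,  9.77125154e-01,  9.31537282e-04, -2.55154084e-04]), 'contact_force': array([-0.13876783,  0.13908476, -0.11852273]), 'wrist_torque': array([ 0.01814478, -0.00066523,  0.00252396]), 'grasp_force': 0.0, 'gripper_width': 85.18482808499536}
```

View pics/top1.png

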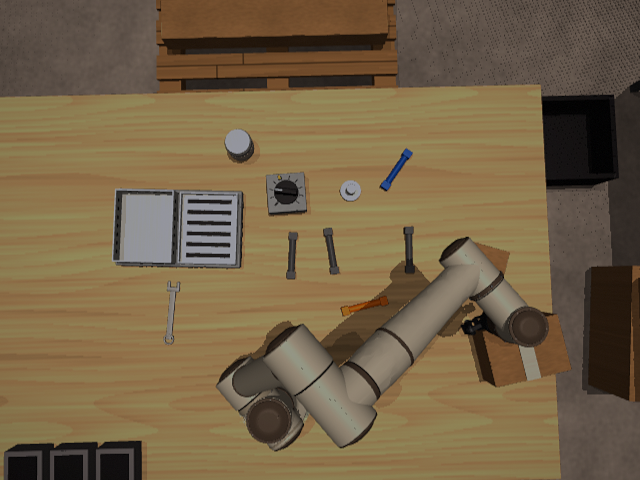

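View pics/scene1.png

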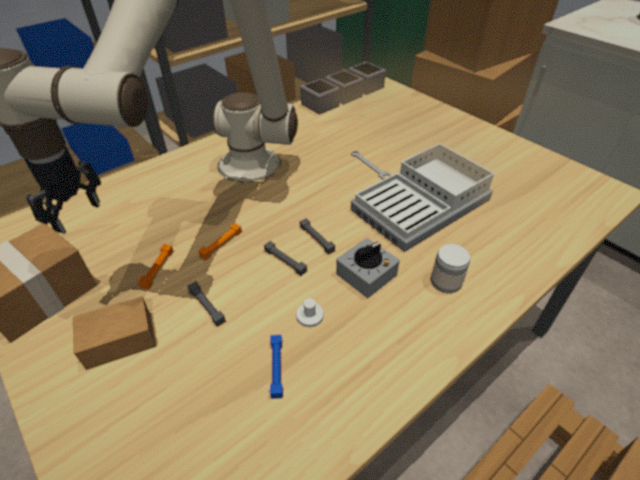

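Top: basket about (146,228), tray (210,229), thermostat (287,193), pulley (350,190), dark spindles (292,255), (331,251), (408,250); blue (396,170) and orange are look-alikes. Scene shows 3 dark spindles, 1 pulley, 2 orange, 1 blue.

Run:
```python
from h import *
for f in('top1','scene1'):
    W,p,d=world(f)
    z=W[...,2]; print(f,'table z',np.median(z[(d>0)&(abs(z)<15)]))
    m=((z>9)&(z<120)&(d>0)&(W[...,0]>200)&(W[...,0]<900)).astype(np.uint8)
    n,l,s,c=cv2.connectedComponentsWithStats(m)
    for i in range(1,n):
        if 20<s[i,4]<6000:
            q=W[l==i]; r=cv2.minAreaRect(q[:,:2].astype(np.float32)); col=p[l==i].mean(0).astype(int)
            print(np.round(c[i]),s[i,4],'ctr',np.round(r[0]),'size',np.round(r[1]),'ang %.1f'%r[2],'zmax %.0f'%np.percentile(q[:,2],97),col)
a=cv2.imread('pics/top1.png')[165:220,260:315]; b=cv2.imread('pics/scene1.png')[235:300,330:405]
a=cv2.resize(a,(400,400),interpolation=2); b=cv2.resize(b,(400,400),interpolation=2); cv2.imwrite('pics/c1.png',np.hstack([a,b]))
```

```text
top1 table z -0.9443369697335129
[239. 145.] 716 ctr [767.  80.] size [85. 78.] ang 12.7 zmax 106 [115 114 117]
[396. 169.] 334 ctr [ 685. -390.] size [ 25. 141.] ang 53.9 zmax 32 [ 30  55 107]
[286. 193.] 1524 ctr [623. -53.] size [125. 119.] ang 2.6 zmax 100 [81 78 75]
[350. 191.] 297 ctr [ 625. -249.] size [63. 61.] ang 74.4 zmax 56 [137 137 142]
[409. 250.] 347 ctr [ 440. -421.] size [ 28. 139.] ang 89.0 zmax 31 [48 45 43]
[331. 251.] 334 ctr [ 443. -185.] size [140.  29.] ang 6.7 zmax 32 [59 56 54]
[291. 256.] 332 ctr [432. -66.] size [ 27. 136.] ang 84.6 zmax 31 [60 56 54]
[495. 256.] 459 ctr [ 424. -665.] size [126.  60.] ang 39.5 zmax 78 [119  82  49]
[364. 306.] 351 ctr [ 277. -284.] size [ 26. 148.] ang 13.3 zmax 32 [115  59  14]
[547. 314.] 28 ctr [ 243. -798.] size [ 2. 29.] ang 12.1 zmax 119 [44 29 17]
scene1 table z -0.15530796537825609
[591.  67.] 3100 ctr [ 431. 1457.] size [461.  57.] ang 1.6 zmax 116 [85 84 75]
[317. 235.] 362 ctr [436. -64.] size [ 27. 143.] ang 86.1 zmax 28 [90 84 75]
[220. 240.] 411 ctr [ 282. -278.] size [ 29. 142.] ang 13.0 zmax 28 [150  81  13]
[367. 266.] 2335 ctr [624. -53.] size [117. 119.] ang 2.7 zmax 100 [88 87 83]
[286. 257.] 429 ctr [ 449. -182.] size [142.  29.] ang 7.9 zmax 28 [89 84 75]
[156. 266.] 453 ctr [ 254. -454.] size [ 28. 143.] ang 37.5 zmax 28 [135  70  12]
[450. 267.] 1440 ctr [773.  81.] size [78. 77.] ang 79.9 zmax 101 [136 133 122]
[ 44. 296.] 3817 ctr [ 229. -703.] size [ 12. 220.] ang 11.5 zmax 116 [81 62 42]
[206. 302.] 500 ctr [ 446. -418.] size [ 26. 143.] ang 89.4 zmax 28 [78 74 67]
[112. 332.] 4113 ctr [ 405. -618.] size [151. 104.] ang 72.9 zmax 72 [135 101  62]
[310. 312.] 524 ctr [ 633. -248.] size [61. 60.] ang 49.6 zmax 53 [174 174 164]
[276. 366.] 655 ctr [ 690. -387.] size [ 26. 143.] ang 53.8 zmax 28 [ 48  82 145]
```

View pics/c1.png

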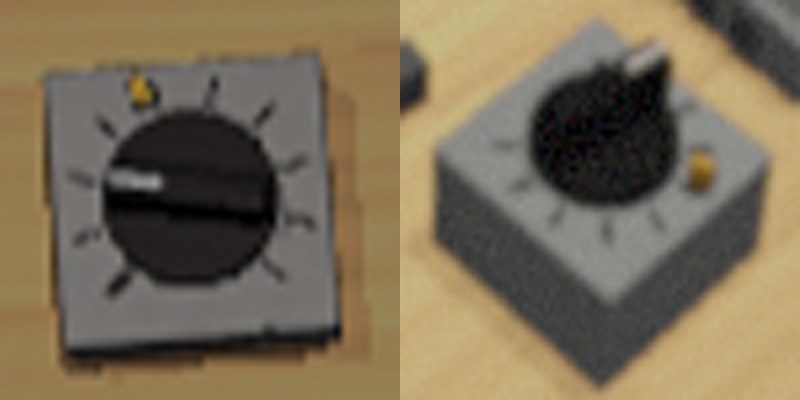

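Crop: bar's white pointer end points about +y (left, slightly up); the off tick is lower-left; brass tab is upper-left of the disc (about 25° left of +x). Moving over the dial for a wrist look.

```bash
python3 -m creep '{"translation":[[36.4,51.5,7],[36.4,51.5,7],[36.4,51.5,7],[36.4,51.5,7],[36.4,51.5,7],[36.4,51.5,7],[36.4,51.5,7],[36.4,51.5,7]],"delta_rot":[[0,0,60],[0,0,60],[0,0,60],[0,0,60],[0,0,60],[0,0,60],[0,0,60],[0,0,60]],"hand":[8.5,8.5,8.5,8.5,8.5,8.5,8.5,8.5]}'
python3 - <<'E'
from h import *
for f in('top1','scene1'):
    W,p,d=world(f); z=W[...,2]
    m=(d>0)&(W[...,0]>380)&(W[...,0]<640)&(W[...,1]>50)&(W[...,1]<480)&(z>22)
    l,n=cv2.connectedComponentsWithStats(m.astype(np.uint8))[1:3]
    m=l==(1+np.argmax(n[1:,4])); q=W[m]
    r=cv2.minAreaRect(q[:,:2].astype(np.float32)); print(f,r,len(q))
    q2=q[q[:,2]>85]; print('basket',cv2.minAreaRect(q2[:,:2].astype(np.float32)))
E
```

```text
clock: 1.1
position: [547.3, -160.6, 286.5]
ee_rot: [-0.673, 0.74, 0.0, -0.0]
contact_force: [2.1, -0.6, -0.4]
gripper_width: 84.9
grasp_force: 0.0
top1 ((522.8148803710938, 266.4347229003906), (372.7414245605469, 232.28123474121094), 87.2249526977539) 9860
basket ((527.7567749023438, 357.9798278808594), (174.66543579101562, 210.27638244628906), 87.06501770019531)
scene1 ((529.4948120117188, 266.250244140625), (368.6451416015625, 230.09158325195312), 87.05068969726562) 7867
basket ((531.3019409179688, 360.8632507324219), (179.66917419433594, 214.8479461669922), 86.95963287353516)
```

```bash
python3 -m creep '{"translation":[[7.5,10.6,2],[7.5,10.6,2],[7.5,10.6,2],[7.5,10.6,2]],"delta_rot":[[0,0,0],[0,0,0],[0,0,0],[0,0,0]],"hand":[8.5,8.5,8.5,8.5]}'
python3 - <<'E'
from h import *
p,d,c=snap('wrist','w1'); print(c, read_state()['position']); snap('top','top2')
W,p,d=world('w1'); print(np.nanmedian(W[...,2][d>0]))
q=W[(d>0)&(W[...,2]>50)&(W[...,2]<64)&(abs(W[...,0]-624)<90)&(abs(W[...,1]+53)<90)]; print(cv2.minAreaRect(q[:,:2].astype(np.float32)))
q=W[(d>0)&(W[...,2]>94)&(W[...,2]<106)&(abs(W[...,0]-624)<60)&(abs(W[...,1]+53)<60)]; print(cv2.minAreaRect(q[:,:2].astype(np.float32)),len(q))
E
```

```text
clock: 1.6
position: [621.5, -56.2, 305.6]
ee_rot: [-0.673, 0.74, 0.001, -0.001]
contact_force: [-0.3, -0.7, -0.1]
gripper_width: 85.0
grasp_force: 0.0
{'intrinsics': array([[382.54567423,   0.        , 315.94472066],
       [  0.        , 382.54567423, 242.71619074],
       [  0.        ,   0.        ,   1.        ]]), 'xyz': array([ 615.29592225, -132.84883964,  447.64966387]), 'attitude': array([0.04679372, 0.98773842, 0.1488027 , 0.00639609])} [621.06191053 -57.02119643 305.81847746]
-0.2317557669931034
((623.9813232421875, -55.15779113769531), (114.29410552978516, 114.5490951538086), 2.8013484477996826)
((623.8336181640625, -55.28398513793945), (66.10218048095703, 15.980278015136719), 82.28668975830078) 1171
```

View pics/w1.png

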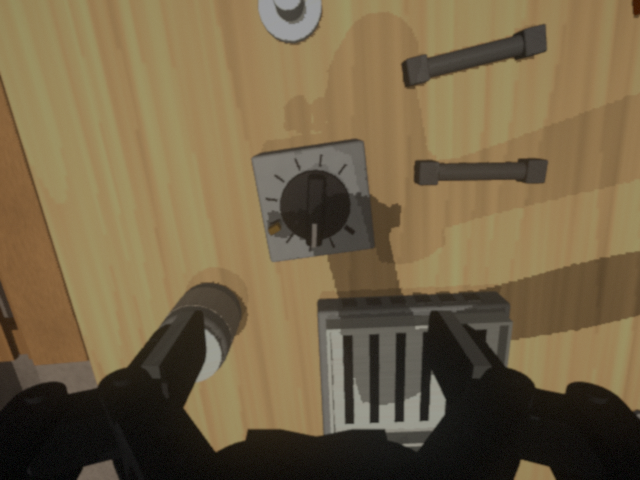

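View pics/top2.png

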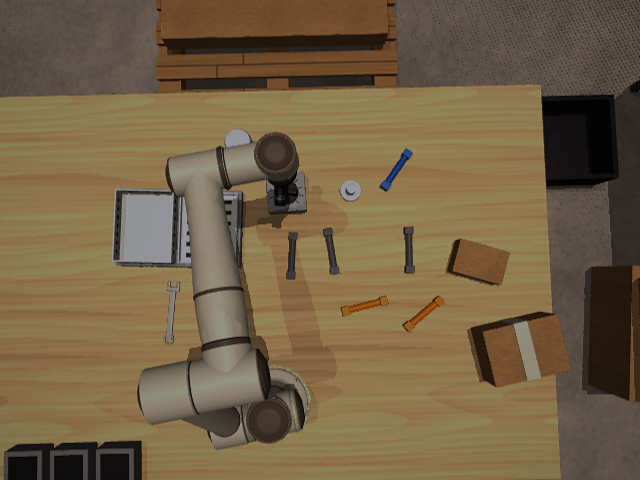

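Wrist: dial axis, bar (pointer end down at (314,240) px = +y), tab at (274,229), tray below, pulley and two spindles visible. Top: 3 dark spindles and 1 pulley in all; two orange and one blue to leave.

```bash
cat >> h.py <<'E'
def comps(f,lo=6,hi=60,amin=300):
    W,p,d=world(f); z=W[...,2]
    m=((d>0)&(z>lo)&(z<hi)).astype(np.uint8)
    n,l,s,c=cv2.connectedComponentsWithStats(m)
    for i in range(1,n):
        if s[i,4]>amin:
            q=W[l==i]; r=cv2.minAreaRect(q[:,:2].astype(np.float32))
            a=r[2] if r[1][0]>r[1][1] else r[2]-90
            print(np.round(c[i]),s[i,4],'ctr',np.round(r[0],1),'size',np.round(r[1]),'long %.1f'%a,'z95 %.0f'%np.percentile(q[:,2],95),p[l==i].mean(0).astype(int))
E
python3 - <<'E'
from h import *
comps('w1')
W,p,d=world('w1'); r=W[...,:2]-[624,-55.2]; R_=np.hypot(r[...,0],r[...,1]); z=W[...,2]
hs=cv2.cvtColor(p,cv2.COLOR_RGB2HSV)
m=(R_>38)&(R_<58)&(z>66)&(z<80)&(d>0); a=np.degrees(np.arctan2(r[...,1],r[...,0]))
print(m.sum(),np.median(a[m]),a[m].mean(),np.percentile(a[m],[2,98]),R_[m].min(),R_[m].max())
m2=(R_<58)&(R_>38)&(z>58)&(hs[...,1]>120)&(hs[...,0]<30)&(d>0);print(m2.sum(),a[m2].mean(),z[m2].max())
# box-corner check, tray wall top
m=(d>0)&(z>59)&(z<68)&(W[...,1]>60); q=W[m];print('tray rim',cv2.minAreaRect(q[:,:2].astype(np.float32)))
E
```

```text
[289.  18.] 2169 ctr [ 632.1 -235.4] size [37. 62.] long -5.4 z95 51 [137 137 135]
[475.  55.] 3426 ctr [ 449.  -184.9] size [140.  26.] long 7.8 z95 26 [68 62 54]
[315. 196.] 6591 ctr [624.  -55.2] size [114. 115.] long -87.2 z95 60 [100  95  87]
[481. 171.] 2696 ctr [438.1 -66.2] size [ 26. 140.] long -4.5 z95 26 [70 61 51]
[214. 301.] 1362 ctr [758.4  62.7] size [36. 80.] long -35.6 z95 58 [76 66 52]
[398. 319.] 5963 ctr [524.5 172. ] size [184. 229.] long -2.6 z95 56 [70 66 58]
[494. 338.] 645 ctr [424.3 124.6] size [31. 50.] long -53.8 z95 58 [78 75 67]
[384. 384.] 10704 ctr [551.6 183. ] size [153. 147.] long 87.3 z95 45 [97 95 87]
98 23.15775622522358 23.198663592105035 [19.27278396 28.12068817] 41.57892481333019 53.89050343291927
1799 -47.68220810541962 394.85166507986474
tray rim ((585.8773193359375, 172.04739379882812), (187.42677307128906, 330.0317077636719), 83.36531829833984)
```

```bash
python3 -m creep '{"translation":[[0.3,0.2,-6],[0.3,0.2,-12],[0.3,0.2,-15],[0.3,0.2,-15]],"delta_rot":[[0,0,-2.3],[0,0,-2.3],[0,0,-2.3],[0,0,-2.3]],"hand":[5,5,5,5]}'
```

```text
clock: 2.2
position: [622.3, -56.2, 154.0]
ee_rot: [-0.657, 0.754, 0.002, -0.003]
contact_force: [0.1, 0.7, 0.2]
gripper_width: 49.8
grasp_force: 0.0
```

```bash
python3 -m creep '{"translation":[[0.15,0.1,-4],[0.15,0.1,-6.5],[0.15,0.1,-7.7],[0.15,0.1,-7.7],[0.15,0.1,-7.7],[0.15,0.1,-7.7]],"delta_rot":[[0,0,0],[0,0,0],[0,0,0],[0,0,0],[0,0,0],[0,0,0]],"hand":[5,5,5,5,1,1]}'
python3 -m creep '{"translation":[[0,0,0],[0,0,0],[0,0,0]],"delta_rot":[[0,0,0],[0,0,0],[0,0,0]],"hand":[1,1,1]}'
```

```text
clock: 2.95
position: [622.7, -53.5, 80.7]
ee_rot: [-0.658, 0.753, 0.003, -0.003]
contact_force: [-8.5, 3.9, 23.2]
gripper_width: 14.7
grasp_force: 56.2
clock: 3.32
position: [622.7, -53.5, 80.8]
ee_rot: [-0.658, 0.753, 0.002, -0.003]
contact_force: [-9.0, 3.1, 8.2]
gripper_width: 14.9
grasp_force: 59.9
```

```bash
python3 -m creep '{"translation":[[0,0,0],[0,0,0],[0,0,0],[0,0,0],[0,0,0],[0,0,0],[0,0,0],[0,0,0]],"delta_rot":[[0,0,8],[0,0,16],[0,0,24],[0,0,32],[0,0,40],[0,0,48],[0,0,54],[0,0,56.5]],"hand":[1,1,1,1,1,1,1,1]}'
python3 -m creep '{"translation":[[0,0,0],[0,0,0],[0,0,0],[0,0,0]],"delta_rot":[[0,0,1],[0,0,1],[0,0,1],[0,0,1]],"hand":[1,1,1,1]}'; python3 -c "
from h import *
print(read_state()['wrist_torque'])"
```

```text
clock: 4.32
position: [622.9, -53.4, 80.8]
ee_rot: [0.936, -0.352, -0.003, 0.001]
contact_force: [-8.7, 1.8, 8.4]
gripper_width: 14.8
grasp_force: 60.3
clock: 4.82
position: [623.0, -53.4, 80.8]
ee_rot: [0.938, -0.346, -0.003, 0.001]
contact_force: [-9.0, 2.9, 8.1]
gripper_width: 14.4
grasp_force: 61.0
[ 0.6892481   2.42846247 -0.96660002]
```

```bash
python3 -m creep '{"translation":[[0,0,0],[0,0,0],[0,0,0],[0,0,4],[0,0,10],[0,0,16],[0,0,20],[0,0,20]],"delta_rot":[[0,0,-0.5],[0,0,-0.5],[0,0,-0.5],[0,0,-0.5],[0,0,-0.5],[0,0,-0.5],[0,0,-0.5],[0,0,-0.5]],"hand":[3,5,5,5,5,5,5,5]}'
cat >> h.py <<'E'
def dial(f):
    W,p,d=world(f)
    k=(d>0)&(abs(W[...,0]-624)<90)&(abs(W[...,1]+55)<90); z=W[...,2]
    q=W[k&(z>50)&(z<64)]; b=cv2.minAreaRect(q[:,:2].astype(np.float32)); q=W[k&(z>94)&(z<106)]; r=cv2.minAreaRect(q[:,:2].astype(np.float32))
    a=r[2] if r[1][0]>r[1][1] else r[2]-90
    print('box',b,'bar',r,'long',a)
    r=W[...,:2]-np.array(b[0]); R_=np.hypot(r[...,0],r[...,1])
    m=(R_>39)&(R_<56)&(z>64)&(z<80)&k; an=np.degrees(np.arctan2(r[...,1],r[...,0])); print('tab',m.sum(),np.median(an[m]),np.percentile(an[m],[2,98]))
E
python3 - <<'E'
from h import *
snap('wrist','w2'); dial('w2'); comps('w2')
E
```

```text
clock: 5.82
position: [628.1, -53.6, 284.3]
ee_rot: [0.938, -0.348, 0.004, -0.002]
contact_force: [-0.2, -0.5, -0.6]
gripper_width: 49.8
grasp_force: 0.0
box ((623.7726440429688, -54.73558807373047), (114.11734008789062, 114.20768737792969), 2.824753522872925) bar ((623.71533203125, -54.7142333984375), (16.00474739074707, 66.18807983398438), 47.895240783691406) long -42.104759216308594
tab 115 23.17593662346845 [19.38440195 27.80375213]
[463.  71.] 3569 ctr [ 631.1 -248. ] size [63. 62.] long 49.8 z95 52 [147 146 139]
[321. 205.] 6930 ctr [623.8 -54.8] size [114. 114.] long -87.2 z95 60 [104  99  91]
[154. 174.] 1511 ctr [762.7  59.4] size [33. 79.] long -21.8 z95 58 [79 70 57]
[509. 244.] 2620 ctr [ 449.1 -184.3] size [141.  26.] long 7.8 z95 26 [78 70 58]
[427. 311.] 2123 ctr [438.6 -65.7] size [ 26. 141.] long -4.5 z95 26 [70 63 53]
[225. 350.] 7337 ctr [529.1 266. ] size [370. 230.] long 87.2 z95 55 [76 72 63]
[623. 327.] 1058 ctr [ 273.6 -240.2] size [28. 59.] long -77.0 z95 26 [125  71  26]
[181. 341.] 1542 ctr [606.1 160.9] size [114.  29.] long 87.7 z95 45 [110 107  97]
[275. 402.] 4170 ctr [483.9 154.1] size [131.  96.] long 0.9 z95 45 [80 77 70]
```

```bash
python3 -m creep '{"translation":[[-6,-0.4,-2],[-12,-0.8,-8],[-18,-1.2,-14],[-18.9,-1.2,-20],[-18.9,-1.2,-23],[-18.9,-1.2,-23],[-18.9,-1.2,-23]],"delta_rot":[[0,0,10],[0,0,20],[0,0,30],[0,0,36],[0,0,36],[0,0,36],[0,0,36]],"hand":[5,5,5,5,5,5,5]}'; python3 -c "
from h import *
snap('wrist','w3');comps('w3');print(read_state()['position'])"
```

```text
clock: 6.75
position: [438.8, -65.4, 50.2]
ee_rot: [0.999, -0.041, 0.001, 0.0]
contact_force: [-0.0, 0.4, 0.8]
gripper_width: 50.2
grasp_force: 0.0
[178.   6.] 1766 ctr [564.8 -30.8] size [ 2. 59.] long -87.9 z95 29 [46 41 34]
[554. 230.] 16183 ctr [ 448.  -183.8] size [140.  27.] long 7.9 z95 26 [66 61 53]
[313. 272.] 12252 ctr [437.3 -65.4] size [ 26. 141.] long -4.4 z95 26 [63 56 48]
[ 14. 313.] 3920 ctr [447.2  86.6] size [ 5. 85.] long -3.5 z95 30 [41 37 32]
[439.68951477 -65.22869672  50.96830585]
```

```bash
python3 -m creep '{"translation":[[-0.1,0,-2.5],[-0.1,0,-4.2],[-0.1,0,-4.5],[-0.1,0,-4.5],[-0.1,0,-4.5],[-0.1,0,-4.5],[-0.1,0,-4.5],[-0.1,0,-4.5]],"delta_rot":[[0,0,0],[0,0,0],[0,0,0],[0,0,0],[0,0,0],[0,0,0],[0,0,0],[0,0,0]],"hand":[5,5,5,1,1,1,1,1]}'; python3 -m creep '{"translation":[[0,0,3],[0,0,8],[0,0,12],[0,0,12]],"delta_rot":[[0,0,0],[0,0,0],[0,0,0],[0,0,0]],"hand":[1,1,1,1]}'
```

```text
clock: 7.8
position: [437.7, -65.3, 5.9]
ee_rot: [0.999, -0.041, 0.002, -0.0]
contact_force: [-0.6, 1.2, 6.3]
gripper_width: 17.7
grasp_force: 58.5
clock: 8.3
position: [438.2, -65.2, 127.8]
ee_rot: [0.999, -0.041, 0.004, -0.001]
contact_force: [-0.0, 0.5, -2.6]
gripper_width: 17.8
grasp_force: 59.4
```

```bash
python3 -m creep '{"translation":[[1.8,5.7,-1],[3.6,11.4,-2],[5.4,17.1,-2],[7.2,22.8,-2],[8.9,28.3,-2],[8.9,28.3,-2],[8.9,28.3,-3],[8.9,28.3,-3]],"delta_rot":[[0,0,1.6],[0,0,1.6],[0,0,1.6],[0,0,1.6],[0,0,1.6],[0,0,1.6],[0,0,1.6],[0,0,1.6]],"hand":[1,1,1,1,1,1,1,1]}'; python3 -c "
from h import *
p,d,c=snap('wrist','w4')"
```

```text
clock: 9.3
position: [523.4, 215.4, 92.4]
ee_rot: [1.0, -0.028, -0.002, 0.001]
contact_force: [0.7, 0.1, -2.2]
gripper_width: 17.6
grasp_force: 59.6
```

View pics/w4.png

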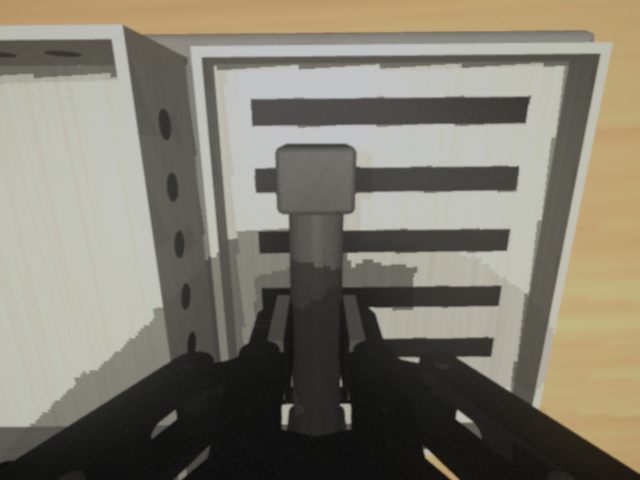

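Spindle 1 held over the tray, parallel to its walls; tray rim at columns ~195 and ~605 near the top row.

Run:
```python
from h import *
W,p,d=world('w4'); a=np.radians(-2.8); e=np.array([[np.cos(a),np.sin(a)],[-np.sin(a),np.cos(a)]])
L=(W[...,:2]-[529.1,266])@e.T; z=W[...,2]
m=(d>0)&(z>61)&(z<67)&(L[...,0]>-90)&(L[...,0]<140)
x=L[m]; x=x[x[:,1]<15]
m1=(x[:,0]>0)&(x[:,0]<95); h,b=np.histogram(x[m1][:,1],bins=np.arange(-200,15,3)); print([(int(q),int(n)) for q,n in zip(b,h) if n>20])
m1=(x[:,1]>-130)&(x[:,1]<-40); h,b=np.histogram(x[m1][:,0],bins=np.arange(60,130,3)); print([(int(q),int(n)) for q,n in zip(b,h) if n>20])
s=read_state(); print((s['position'][:2]-[529.1,266])@e.T)
```

```text
[(-173, 1177), (-170, 1558), (-8, 1021), (-5, 1202), (7, 1013)]
[(99, 1576), (102, 1069)]
[ -2.51441648 -50.5114584 ]
```

```bash
python3 -m creep '{"translation":[[0.2,0.4,-1.5],[0.2,0.4,-3],[0.2,0.4,-4],[0.2,0.4,-4.1],[0.2,0.4,-4.1],[0.2,0.4,-4.1]],"delta_rot":[[0,0,0],[0,0,0],[0,0,0],[0,0,0],[0,0,0],[0,0,0]],"hand":[1,1,1,1,1,1]}'
```

```text
clock: 10.1
position: [527.6, 221.7, 54.0]
ee_rot: [1.0, -0.027, 0.0, -0.0]
contact_force: [0.6, 0.9, -3.2]
gripper_width: 17.9
grasp_force: 59.6
```

```bash
python3 -m creep '{"translation":[[0,-0.1,-0.3],[0,-0.1,-0.35],[0,-0.1,-0.35],[0,-0.1,-0.35],[0,-0.1,-0.35],[0,-0.1,-0.35],[0,-0.1,4],[0,-0.1,9]],"delta_rot":[[0,0,0],[0,0,0],[0,0,0],[0,0,0],[0,0,0],[0,0,0],[0,0,0],[0,0,0]],"hand":[1,1,2.8,2.8,2.8,2.8,2.8,2.8]}'
```

```text
clock: 11.1
position: [526.7, 220.0, 143.7]
ee_rot: [1.0, -0.027, -0.001, 0.001]
contact_force: [1.0, 0.1, -0.1]
gripper_width: 28.0
grasp_force: 0.0
```

```bash
python3 -m creep '{"translation":[[-1,-5.5,0],[-2,-11,0],[-3.2,-17,0],[-4.4,-23,0],[-5.6,-29,0],[-6.8,-35,-2],[-7.8,-40.4,-5],[-7.8,-40.4,-8]],"delta_rot":[[0,0,2],[0,0,4],[0,0,6],[0,0,8],[0,0,10],[0,0,11],[0,0,11],[0,0,11]],"hand":[5,5,5,5,5,5,5,5]}';  python3 -m creep '{"translation":[[0,0,0],[0,0,0]],"delta_rot":[[0,0,0],[0,0,0]],"hand":[5,5]}'; python3 -c "
from h import *
snap('wrist','w5');comps('w5')"
```

```text
clock: 12.1
position: [448.4, -186.6, 63.0]
ee_rot: [0.998, 0.066, 0.001, 0.0]
contact_force: [-0.6, 0.3, 0.6]
gripper_width: 50.1
grasp_force: 0.0
clock: 12.35
position: [450.2, -183.3, 64.5]
ee_rot: [0.998, 0.069, 0.001, 0.0]
contact_force: [0.1, -1.4, 0.5]
gripper_width: 50.0
grasp_force: 0.0
[172.   2.] 322 ctr [568.5 -97.8] size [ 3. 34.] long -81.8 z95 15 [47 41 34]
[314. 264.] 10654 ctr [ 448.3 -184.3] size [140.  26.] long 7.8 z95 26 [64 57 49]
```

```bash
python3 -m creep '{"translation":[[-0.1,-0.1,-3],[-0.1,-0.1,-5.5],[-0.1,-0.1,-5.9],[-0.1,-0.1,-5.9],[-0.1,-0.1,-5.9],[-0.1,-0.1,-5.9],[-0.1,-0.1,-5.9],[-0.1,-0.1,-5.9]],"delta_rot":[[0,0,0],[0,0,0],[0,0,0],[0,0,0],[0,0,0],[0,0,0],[0,0,0],[0,0,0]],"hand":[5,5,5,1,1,1,1,1]}'; python3 -m creep '{"translation":[[0,0,3],[0,0,8],[0,0,9],[0,0,9]],"delta_rot":[[0,0,0],[0,0,0],[0,0,0],[0,0,0]],"hand":[1,1,1,1]}'
```

```text
clock: 13.4
position: [449.5, -184.4, 6.0]
ee_rot: [0.998, 0.069, 0.002, 0.0]
contact_force: [-0.2, 3.3, 5.9]
gripper_width: 17.3
grasp_force: 58.8
clock: 13.9
position: [448.1, -184.5, 95.0]
ee_rot: [0.998, 0.068, 0.001, -0.0]
contact_force: [-0.9, -1.0, -3.1]
gripper_width: 17.8
grasp_force: 59.2
```

```bash
python3 -m creep '{"translation":[[0.5,6,0],[1,12,0],[2,18,0],[4,24,0],[6,30,0],[7.7,36.1,0],[7.7,36.1,0],[7.7,36.1,0]],"delta_rot":[[0,0,-4],[0,0,-8],[0,0,-10.7],[0,0,-10.7],[0,0,-10.7],[0,0,-10.7],[0,0,-10.7],[0,0,-10.7]],"hand":[1,1,1,1,1,1,1,1]}'; python3 -m creep '{"translation":[[0,0,-1],[0,0,-2],[0,0,-3],[0,0,-3],[0,0,-3]],"delta_rot":[[0,0,0],[0,0,0],[0,0,0],[0,0,0],[0,0,0]],"hand":[1,1,1,1,1]}'
```

```text
clock: 14.9
position: [523.6, 175.9, 92.2]
ee_rot: [1.0, -0.025, -0.002, 0.001]
contact_force: [0.1, -0.2, -1.8]
gripper_width: 17.5
grasp_force: 59.4
clock: 15.52
position: [525.4, 176.4, 64.6]
ee_rot: [1.0, -0.025, 0.0, -0.0]
contact_force: [-0.2, 0.8, -2.8]
gripper_width: 17.6
grasp_force: 59.4
```

Down 14 mm, release, rise and look.

```bash
python3 -m creep '{"translation":[[0,0,-1],[0,0,-1.4],[0,0,-1.4],[0,0,-1.4],[0,0,-1.4],[0,0,-1.4],[0,0,4],[0,0,9]],"delta_rot":[[0,0,0],[0,0,0],[0,0,0],[0,0,0],[0,0,0],[0,0,0],[0,0,0],[0,0,0]],"hand":[1,1,1,2.8,2.8,2.8,2.8,2.8]}'; python3 -m creep '{"translation":[[0,0,4],[0,0,4]],"delta_rot":[[0,0,0],[0,0,0]],"hand":[2.8,2.8]}'
python3 -c "
from h import *
snap('wrist','w6')"
```

```text
clock: 16.52
position: [525.2, 176.3, 155.6]
ee_rot: [1.0, -0.025, -0.0, 0.0]
contact_force: [1.7, -0.1, -0.5]
gripper_width: 27.9
grasp_force: 0.0
clock: 16.77
position: [527.1, 177.5, 198.6]
ee_rot: [1.0, -0.024, 0.004, -0.002]
contact_force: [-0.3, -0.3, 0.3]
gripper_width: 28.2
grasp_force: 0.0
```

View pics/w6.png

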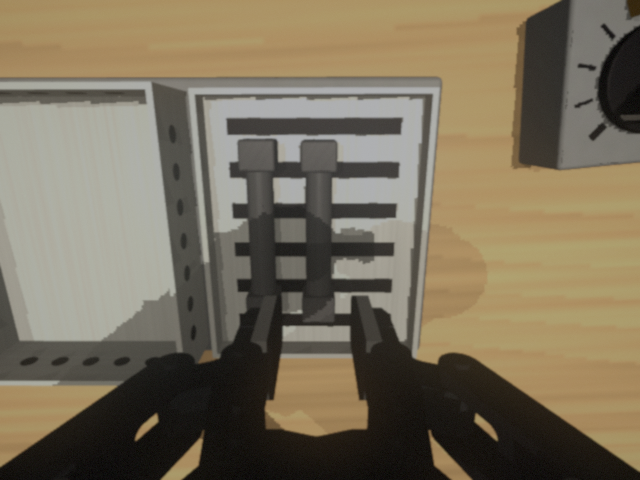

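Both spindles lie flat side by side at columns 260 and 318. Going for the third.

```bash
python3 -m creep '{"translation":[[-3,-6,-1],[-5,-12,-2],[-7,-18,-3],[-8.2,-24,-4],[-8.2,-30,-5],[-8.2,-36,-6],[-8.2,-42,-7],[-8.2,-48,-7]],"delta_rot":[[0,0,2],[0,0,2],[0,0,2],[0,0,2],[0,0,2],[0,0,2],[0,0,2],[0,0,2]],"hand":[5,5,5,5,5,5,5,5]}';  python3 -m creep '{"translation":[[0,-6,0],[0,-11.6,0],[0,-11.6,0],[0,-11.6,0]],"delta_rot":[[0,0,0],[0,0,0],[0,0,0],[0,0,0]],"hand":[5,5,5,5]}'; python3 -c "
from h import *
snap('wrist','w7');comps('w7')"
```

```text
clock: 17.82
position: [441.4, -304.9, 122.1]
ee_rot: [1.0, -0.007, -0.002, -0.001]
contact_force: [1.0, 0.8, -0.1]
gripper_width: 50.0
grasp_force: 0.0
clock: 18.32
position: [442.0, -418.8, 122.6]
ee_rot: [1.0, -0.008, -0.001, -0.001]
contact_force: [-0.8, 0.3, 0.3]
gripper_width: 49.8
grasp_force: 0.0
[315. 227.] 6774 ctr [ 446.  -419.8] size [ 26. 140.] long -0.8 z95 26 [69 61 51]
[521. 265.] 7862 ctr [ 429.4 -551.2] size [ 27. 103.] long -32.4 z95 58 [62 45 27]
```

```bash
python3 -m creep '{"translation":[[0.35,-0.1,-5],[0.35,-0.1,-9],[0.35,-0.1,-11.3],[0.35,-0.1,-11.7],[0.35,-0.1,-11.7],[0.35,-0.1,-11.7],[0.35,-0.1,-11.7],[0.35,-0.1,-11.7]],"delta_rot":[[0,0,0],[0,0,0],[0,0,0],[0,0,0],[0,0,0],[0,0,0],[0,0,0],[0,0,0]],"hand":[5,5,5,5,1,1,1,1]}'; python3 -m creep '{"translation":[[0,0,0],[0,0,3],[0,0,8],[0,0,9],[0,0,9]],"delta_rot":[[0,0,0],[0,0,0],[0,0,0],[0,0,0],[0,0,0]],"hand":[1,1,1,1,1]}'
```

```text
clock: 19.38
position: [447.7, -420.5, 9.2]
ee_rot: [1.0, -0.007, 0.001, 0.0]
contact_force: [0.6, 4.9, 5.9]
gripper_width: 17.5
grasp_force: 59.4
clock: 20.0
position: [446.3, -420.2, 97.3]
ee_rot: [1.0, -0.008, 0.0, -0.0]
contact_force: [0.3, 0.8, -3.3]
gripper_width: 17.6
grasp_force: 59.4
```

```bash
python3 -m creep '{"translation":[[0,6,0],[0,12,0],[0,18,0],[0,24,0],[0,30,0],[0.5,36,0],[2,42,0],[4,48,0]],"delta_rot":[[0,0,-2],[0,0,-2],[0,0,-2],[0,0,-2],[0,0,-2],[0,0,-2],[0,0,-2],[0,0,-2]],"hand":[1,1,1,1,1,1,1,1]}'; python3 -m creep '{"translation":[[3.6,7.4,0],[3.6,7.4,0],[3.6,7.4,-1],[3.6,7.4,-2],[3.6,7.4,-3],[3.6,7.4,-3],[3.6,7.4,-3]],"delta_rot":[[0,0,0],[0,0,0],[0,0,0],[0,0,0],[0,0,0],[0,0,0],[0,0,0]],"hand":[1,1,1,1,1,1,1]}'
```

```text
clock: 21.0
position: [484.8, 60.2, 95.7]
ee_rot: [1.0, -0.025, -0.002, 0.001]
contact_force: [1.1, -1.4, -3.5]
gripper_width: 17.2
grasp_force: 59.6
clock: 21.88
position: [522.6, 132.4, 67.7]
ee_rot: [1.0, -0.025, 0.0, -0.0]
contact_force: [1.0, -0.3, -3.3]
gripper_width: 17.4
grasp_force: 59.6
```

```bash
python3 -m creep '{"translation":[[0,0.2,-1],[0,0.2,-1.4],[0,0.2,-1.5],[0,0.2,-1.5],[0,0.2,-1.5],[0,0.2,-1.5],[0,0.2,-1.5],[0,0.2,4]],"delta_rot":[[0,0,0],[0,0,0],[0,0,0],[0,0,0],[0,0,0],[0,0,0],[0,0,0],[0,0,0]],"hand":[1,1,1,1,2.8,2.8,2.8,2.8]}'; python3 -m creep '{"translation":[[0,0,6],[0,0,12],[0,0,12]],"delta_rot":[[0,0,0],[0,0,0],[0,0,0]],"hand":[2.8,2.8,2.8]}'
python3 -c "
from h import *
snap('wrist','w8');comps('w8',47,80)"
```

```text
clock: 22.88
position: [519.9, 133.4, 104.0]
ee_rot: [1.0, -0.025, -0.005, 0.003]
contact_force: [1.1, 1.4, -0.2]
gripper_width: 27.6
grasp_force: 0.0
clock: 23.25
position: [525.4, 136.0, 233.4]
ee_rot: [1.0, -0.024, 0.006, -0.003]
contact_force: [-0.3, 0.4, -0.1]
gripper_width: 27.9
grasp_force: 0.0
[548.  81.] 20417 ctr [623.6 -54.2] size [114. 115.] long -87.1 z95 71 [97 93 87]
[150. 211.] 4273 ctr [528.1 273.8] size [  3. 210.] long -2.8 z95 79 [77 76 69]
[237. 191.] 6434 ctr [523.6 178.9] size [171. 211.] long -2.8 z95 64 [129 128 121]
[54. 99.] 341 ctr [632.2 333.3] size [100.   1.] long 87.3 z95 79 [79 75 66]
[218. 218.] 4587 ctr [527.2 218.8] size [ 26. 139.] long -3.1 z95 70 [72 70 66]
[269. 216.] 4246 ctr [524.6 175.1] size [ 26. 139.] long -2.9 z95 70 [69 67 64]
[318. 221.] 4286 ctr [520.8 133.6] size [ 26. 140.] long -2.9 z95 70 [74 71 67]
[ 71. 333.] 2600 ctr [431.9 368.5] size [151.   3.] long 87.4 z95 79 [83 80 72]
[315. 330.] 809 ctr [419.3 141.1] size [64.  5.] long 87.2 z95 64 [107 103  93]
```

View pics/w8.png

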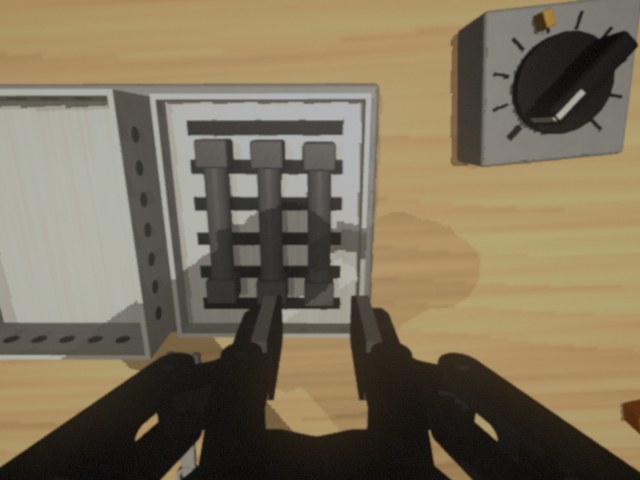

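Three spindles flat side by side (tops all at 70 mm), dial pointer on the off tick. Now the pulley.

```bash
python3 -m creep '{"translation":[[1.6,-6,0],[3.2,-12,0],[4.8,-18,0],[6.4,-24,0],[8,-30,0],[9.6,-35,0],[10.5,-38.4,-4],[10.5,-38.4,-9]],"delta_rot":[[0,0,0],[0,0,0],[0,0,0],[0,0,0],[0,0,0],[0,0,0],[0,0,0],[0,0,0]],"hand":[5.5,5.5,5.5,5.5,5.5,5.5,5.5,5.5]}';  python3 -m creep '{"translation":[[0,0,0],[0,0,0]],"delta_rot":[[0,0,0],[0,0,0]],"hand":[5.5,5.5]}'; python3 -c "
from h import *
snap('wrist','w9');comps('w9');comps('w9',48,58)"
```

```text
clock: 24.3
position: [627.4, -252.0, 134.7]
ee_rot: [1.0, -0.027, -0.0, -0.0]
contact_force: [1.0, 0.5, -1.2]
gripper_width: 55.1
grasp_force: 0.0
clock: 24.55
position: [628.3, -249.3, 138.5]
ee_rot: [1.0, -0.024, 0.001, 0.001]
contact_force: [0.1, 0.9, 1.0]
gripper_width: 55.2
grasp_force: 0.0
[528. 122.] 8654 ctr [ 690.9 -389. ] size [ 27. 140.] long -35.9 z95 26 [ 45  62 105]
[ 77. 258.] 17355 ctr [624.8 -73.4] size [114.  79.] long 2.6 z95 60 [61 58 53]
[312. 229.] 5831 ctr [ 631.  -248.4] size [63. 63.] long -4.8 z95 52 [113 110 103]
[ 88. 251.] 2114 ctr [ 633.5 -107.4] size [121.  41.] long 23.0 z95 58 [49 46 41]
[311. 246.] 1462 ctr [ 630.9 -248.2] size [27. 27.] long -27.1 z95 52 [94 91 82]
```

```bash
python3 -m creep '{"translation":[[0.2,0,-5],[0.2,0,-9],[0.2,0,-11.5],[0.2,0,-11.6],[0.2,0,-11.6],[0.2,0,-11.6],[0.2,0,-11.6],[0.2,0,-11.6]],"delta_rot":[[0,0,0],[0,0,0],[0,0,0],[0,0,0],[0,0,0],[0,0,0],[0,0,0],[0,0,0]],"hand":[5.5,5.5,5.5,5.5,1.5,1.5,1.5,1.5]}'; python3 -m creep '{"translation":[[0,0,0],[0,0,4],[0,0,10],[0,0,16],[0,0,16]],"delta_rot":[[0,0,0],[0,0,0],[0,0,0],[0,0,0],[0,0,0]],"hand":[1.5,1.5,1.5,1.5,1.5]}'
```

```text
clock: 25.6
position: [631.5, -249.2, 24.7]
ee_rot: [1.0, -0.024, 0.003, 0.001]
contact_force: [0.0, 1.8, 6.1]
gripper_width: 26.2
grasp_force: 59.6
clock: 26.22
position: [632.5, -250.2, 189.0]
ee_rot: [1.0, -0.024, 0.007, 0.002]
contact_force: [0.6, 0.2, -3.9]
gripper_width: 26.2
grasp_force: 59.9
```

```bash
python3 -m creep '{"translation":[[-5,2,-2],[-10.5,4,-4],[-16,7,-4],[-20,11.5,-4],[-22,17,-4],[-24,22.5,-4],[-24,28.5,-4],[-24,34.5,-4]],"delta_rot":[[0,0,0],[0,0,0],[0,0,0],[0,0,0],[0,0,0],[0,0,0],[0,0,0],[0,0,0]],"hand":[1.5,1.5,1.5,1.5,1.5,1.5,1.5,1.5]}'; python3 -m creep '{"translation":[[0,6,0],[0,12,0],[0,18,0],[3,22.5,0],[7.5,26,0],[13,26,0],[14.1,26,0],[14.1,26,0]],"delta_rot":[[0,0,0],[0,0,0],[0,0,0],[0,0,0],[0,0,0],[0,0,0],[0,0,0],[0,0,0]],"hand":[1.5,1.5,1.5,1.5,1.5,1.5,1.5,1.5]}'
```

```text
clock: 27.22
position: [388.1, 97.1, 141.3]
ee_rot: [1.0, -0.025, -0.0, -0.0]
contact_force: [2.0, 0.4, -2.0]
gripper_width: 26.3
grasp_force: 59.9
clock: 28.22
position: [529.9, 354.6, 139.8]
ee_rot: [1.0, -0.026, -0.001, 0.001]
contact_force: [0.2, -0.3, -2.8]
gripper_width: 26.0
grasp_force: 60.0
```

```bash
python3 -m creep '{"translation":[[0.2,0,-2],[0.2,0,-4],[0.2,0,-5],[0.2,0,-5],[0.2,0,-5]],"delta_rot":[[0,0,0],[0,0,0],[0,0,0],[0,0,0],[0,0,0]],"hand":[1.5,1.5,1.5,1.5,1.5]}'
```

```text
clock: 28.85
position: [532.6, 356.2, 92.5]
ee_rot: [1.0, -0.024, 0.001, -0.001]
contact_force: [-0.2, 0.0, -2.4]
gripper_width: 26.3
grasp_force: 60.0
```

```bash
python3 -m creep '{"translation":[[0,0,-1.5],[0,0,-2.2],[0,0,-2.2],[0,0,-2.2],[0,0,-2.2],[0,0,-2.2],[0,0,-2.2],[0,0,4]],"delta_rot":[[0,0,0],[0,0,0],[0,0,0],[0,0,0],[0,0,0],[0,0,0],[0,0,0],[0,0,0]],"hand":[1.5,1.5,1.5,1.5,5,5,5,5]}'; python3 -m creep '{"translation":[[0,0,6],[0,0,12],[0,0,13],[0,0,13]],"delta_rot":[[0,0,0],[0,0,0],[0,0,0],[0,0,0]],"hand":[5,5,5,5]}'
python3 -c "
from h import *
snap('wrist','w10');comps('w10',47,99);snap('top','top3')"
```

```text
clock: 29.85
position: [529.9, 353.5, 126.7]
ee_rot: [1.0, -0.025, -0.005, 0.004]
contact_force: [0.5, 1.2, 1.1]
gripper_width: 50.0
grasp_force: 0.0
clock: 30.35
position: [532.4, 355.9, 262.2]
ee_rot: [1.0, -0.025, 0.0, -0.001]
contact_force: [0.3, 0.1, -1.0]
gripper_width: 49.8
grasp_force: 0.0
[422. 193.] 15825 ctr [527.7 268. ] size [352. 210.] long 87.3 z95 98 [97 95 87]
[529. 193.] 9187 ctr [534.3 161.7] size [ 54. 161.] long -3.2 z95 70 [65 63 58]
[463. 204.] 4203 ctr [527.2 219.6] size [ 26. 139.] long -3.1 z95 70 [68 66 62]
[316. 210.] 3636 ctr [531.9 354.3] size [63. 63.] long -8.3 z95 96 [128 127 122]
[315. 319.] 3291 ctr [429.5 360. ] size [126.   6.] long 87.6 z95 98 [78 75 67]
```

View pics/w10.png

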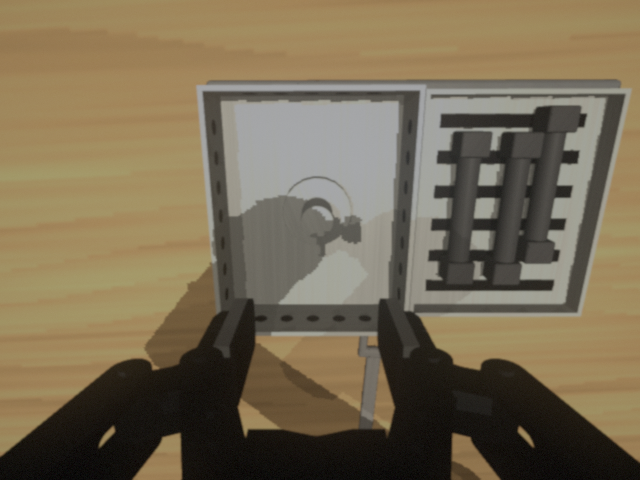

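View pics/top3.png

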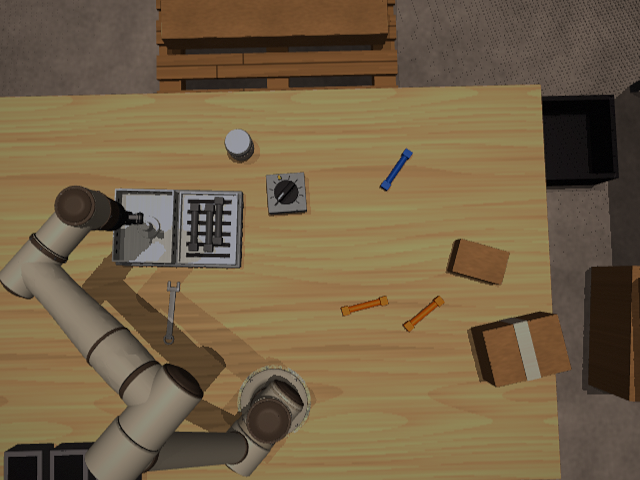

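Pulley upright in the basket; the outer spindle was knocked a little (+x, toward the middle one) but seems flat. Checking its height.

Run:
```python
from h import *
W,p,d=world('w10'); a=np.radians(-2.8); e=np.array([[np.cos(a),np.sin(a)],[-np.sin(a),np.cos(a)]])
L=(W[...,:2]-[529.1,266])@e.T; z=W[...,2]; m=(d>0)&(z>66)&(L[...,1]<-20)&(L[...,1]>-165)&(abs(L[...,0])<99)
for x in range(-80,100,12):
    k=m&(L[...,0]>x)&(L[...,0]<x+12); y=L[k][:,1]; h,b=np.histogram(y,bins=np.arange(-165,-20,5)); print(x,[(int(v),int(n),round(float(z[k&(L[...,1]>v)&(L[...,1]<v+5)].max()),1)) for v,n in zip(b,h) if n>4])
```

```text
-80 [(-105, 6, 69.0), (-100, 8, 70.1), (-95, 8, 70.1), (-90, 12, 70.0), (-85, 8, 70.1), (-80, 8, 69.8), (-50, 5, 69.7), (-45, 5, 69.7)]
-68 [(-105, 36, 70.7), (-100, 66, 71.3), (-95, 62, 71.1), (-90, 62, 71.4), (-85, 61, 71.1), (-80, 44, 70.4), (-60, 49, 70.4), (-55, 61, 70.9), (-50, 66, 71.1), (-45, 60, 71.1), (-40, 65, 71.1), (-35, 25, 70.5)]
-56 [(-130, 22, 71.4), (-125, 25, 70.1), (-120, 29, 70.8), (-115, 23, 70.5), (-110, 30, 70.9), (-105, 33, 71.3), (-100, 47, 71.5), (-95, 60, 70.5), (-90, 58, 70.7), (-85, 53, 70.9), (-80, 28, 70.2), (-60, 39, 70.3), (-55, 50, 71.0), (-50, 62, 71.2), (-45, 56, 70.7), (-40, 51, 70.6), (-35, 20, 70.3)]
-44 [(-130, 59, 71.4), (-125, 70, 71.2), (-120, 63, 70.9), (-115, 63, 71.1), (-110, 80, 70.9), (-105, 17, 70.2), (-95, 37, 67.7), (-90, 31, 68.2), (-55, 5, 66.4), (-50, 54, 68.3), (-45, 18, 67.5)]
-32 [(-130, 31, 70.7), (-125, 43, 70.4), (-120, 59, 70.7), (-115, 39, 70.5), (-110, 37, 70.9), (-105, 6, 69.1), (-95, 41, 68.1), (-90, 39, 68.0), (-55, 7, 67.3), (-50, 41, 68.1), (-45, 23, 67.4)]
-20 [(-125, 15, 67.6), (-120, 48, 67.9), (-115, 13, 67.1), 
[... 1003 characters left out ...]
72.1), (-95, 81, 71.5), (-90, 82, 71.3), (-85, 83, 71.2), (-80, 61, 71.5), (-60, 76, 71.1), (-55, 79, 71.4), (-50, 80, 71.5), (-45, 80, 71.6), (-40, 92, 71.3), (-35, 30, 70.4)]
64 [(-130, 47, 71.5), (-125, 61, 70.7), (-120, 77, 70.9), (-115, 61, 71.7), (-110, 59, 71.3), (-105, 35, 70.4), (-100, 44, 71.2), (-95, 40, 71.7), (-90, 42, 70.9), (-85, 43, 71.9), (-80, 30, 69.8), (-60, 42, 71.0), (-55, 45, 71.4), (-50, 48, 71.1), (-45, 50, 71.1), (-40, 50, 71.7), (-35, 11, 69.7)]
76 [(-135, 9, 69.1), (-130, 89, 71.8), (-125, 93, 71.3), (-120, 94, 71.4), (-115, 89, 71.6), (-110, 110, 71.6), (-105, 21, 70.9)]
88 [(-130, 18, 70.7), (-125, 21, 71.3), (-120, 19, 70.7), (-115, 25, 70.6), (-110, 25, 70.0)]
```

All flat. Now to the dial.

```bash
python3 -m creep '{"translation":[[1.5,-6,0],[3,-12,0],[4.5,-18,0],[6,-24,0],[7.5,-30,0],[8.5,-36,-2],[9.2,-41.1,-6],[9.2,-41.1,-10]],"delta_rot":[[0,0,-6],[0,0,-12],[0,0,-18],[0,0,-24],[0,0,-30],[0,0,-36],[0,0,-39.2],[0,0,-39.2]],"hand":[5,5,5,5,5,5,5,5]}';  python3 -m creep '{"translation":[[0,0,0],[0,0,0],[0,0,0]],"delta_rot":[[0,0,0],[0,0,0],[0,0,0]],"hand":[5,5,5]}'; python3 -c "
from h import *
snap('wrist','w11');dial('w11');print(read_state()['position'])"
```

```text
clock: 31.45
position: [623.6, -58.7, 158.3]
ee_rot: [0.933, -0.361, -0.001, 0.001]
contact_force: [0.1, 0.8, 0.3]
gripper_width: 50.0
grasp_force: 0.0
clock: 31.82
position: [625.6, -54.3, 163.5]
ee_rot: [0.934, -0.358, 0.002, -0.001]
contact_force: [0.1, -0.1, 0.0]
gripper_width: 50.1
grasp_force: 0.0
box ((623.844970703125, -54.98227310180664), (113.68951416015625, 113.5353012084961), 2.850285530090332) bar ((623.9275512695312, -55.067466735839844), (16.036235809326172, 65.68756103515625), 48.081886291503906) long -41.918113708496094
tab 274 22.69299780469518 [19.77723466 28.12939559]
[625.47185911 -54.29982086 163.44647389]
```

```bash
python3 -m creep '{"translation":[[-0.15,-0.1,-4],[-0.15,-0.1,-7],[-0.15,-0.1,-8.3],[-0.15,-0.1,-8.3],[-0.15,-0.1,-8.3],[-0.15,-0.1,-8.3],[-0.15,-0.1,-8.3],[-0.15,-0.1,-8.3]],"delta_rot":[[0,0,0],[0,0,0],[0,0,0],[0,0,0],[0,0,0],[0,0,0],[0,0,0],[0,0,0]],"hand":[5,5,5,5,1,1,1,1]}'
python3 - <<'E'
from h import *
for f in('w1','w2','w8','w11'):
    W,p,d=world(f); z=W[...,2]; r=W[...,:2]-[623.85,-54.95]; R_=np.hypot(r[...,0],r[...,1]); a=np.degrees(np.arctan2(r[...,1],r[...,0]))
    m=(d>0)&(R_>39)&(R_<57)&(z>71)&(z<78)&(abs(a-23)<15); t=cv2.minAreaRect(r[m].astype(np.float32)); c=t[0]
    print(f,m.sum(),np.round(t[0],1),np.round(t[1],1),t[2],'ang',np.degrees(np.arctan2(c[1],c[0])),a[m].mean())
E
```

```text
clock: 32.88
position: [624.8, -55.3, 80.3]
ee_rot: [0.934, -0.358, 0.002, -0.001]
contact_force: [0.9, 5.3, 6.0]
gripper_width: 14.9
grasp_force: 60.3
w1 82 [43.9 18.9] [12.2  7. ] 22.05016326904297 ang 23.279477958584174 23.205751764338142
w2 101 [43.8 19.5] [12.  7.] 20.50052833557129 ang 23.944398354345584 23.817364503670852
w8 222 [43.2 20.3] [12.2  7.8] 19.249744415283203 ang 25.142646837482346 25.574303974599257
w11 216 [43.7 19.6] [12.1  7.7] 29.235610961914062 ang 24.10064951724886 23.82874528780597
```

```bash
python3 -m creep '{"translation":[[0,0,0],[0,0,0],[0,0,0],[0,0,0],[0,0,0],[0,0,0],[0,0,0],[0,0,0]],"delta_rot":[[0,0,-8],[0,0,-16],[0,0,-24],[0,0,-32],[0,0,-40],[0,0,-48],[0,0,-56],[0,0,-64]],"hand":[1,1,1,1,1,1,1,1]}'
python3 -m creep '{"translation":[[0,0,0],[0,0,0],[0,0,0],[0,0,0],[0,0,0],[0,0,0],[0,0,0],[0,0,0]],"delta_rot":[[0,0,-8],[0,0,-16],[0,0,-24],[0,0,-32],[0,0,-40],[0,0,-47],[0,0,-50.1],[0,0,-50.1]],"hand":[1,1,1,1,1,1,1,1]}'
python3 -m creep '{"translation":[[0,0,0],[0,0,0],[0,0,0],[0,0,0],[0,0,4],[0,0,10],[0,0,12],[0,0,12]],"delta_rot":[[0,0,0],[0,0,0],[0,0,0],[0,0,0],[0,0,0],[0,0,0],[0,0,0],[0,0,0]],"hand":[1,1,5,5,5,5,5,5]}'
python3 -c "
from h import *
p,d,c=snap('wrist','w12');dial('w12')
cv2.imwrite('pics/c12.png',cv2.resize(p[100:340,180:460,::-1],(700,600),interpolation=2))"
```

```text
clock: 33.88
position: [621.9, -56.1, 80.3]
ee_rot: [-0.6, 0.8, 0.0, -0.001]
contact_force: [-5.1, 4.5, 11.8]
gripper_width: 14.8
grasp_force: 61.1
clock: 34.88
position: [620.1, -54.6, 80.3]
ee_rot: [-0.207, 0.978, 0.001, -0.003]
contact_force: [-9.4, 10.3, 14.8]
gripper_width: 15.0
grasp_force: 61.5
clock: 35.88
position: [623.7, -56.6, 200.0]
ee_rot: [-0.206, 0.978, -0.0, 0.002]
contact_force: [0.7, 0.4, -1.1]
gripper_width: 49.9
grasp_force: 0.0
box ((623.0891723632812, -55.255184173583984), (113.5318603515625, 114.44174194335938), 2.853093147277832) bar ((623.5330810546875, -54.88272476196289), (67.0851821899414, 15.50900650024414), 23.587594985961914) long 23.587594985961914
tab 94 24.079631286147453 [20.26387287 27.89128746]
```

View pics/c12.png

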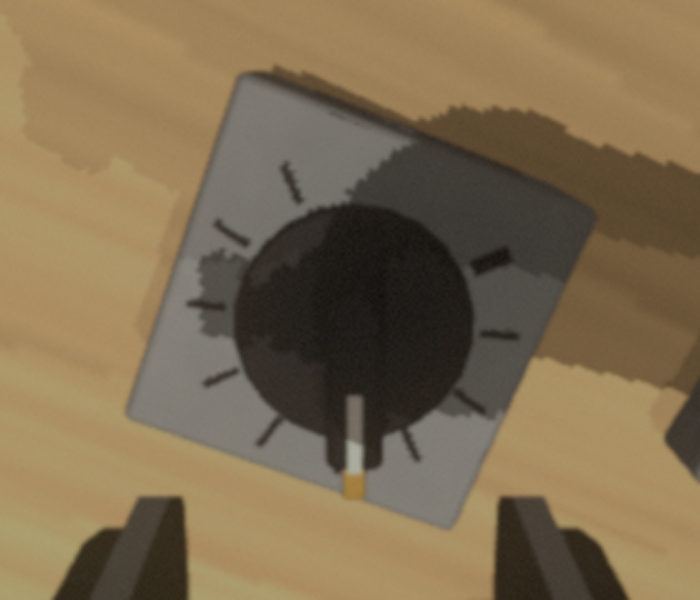

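White line at (354,430) is in line with the brass tab at (353,487). Last look at the whole.

```bash
python3 -m creep '{"translation":[[0,0,3],[0,0,6],[0,0,6],[0,0,6]],"delta_rot":[[0,0,0],[0,0,0],[0,0,0],[0,0,0]],"hand":[5,5,5,5]}'; python3 -c "
from h import *
p,d,c=snap('scene','s2')"
```

```text
clock: 36.42
position: [621.9, -56.2, 255.8]
ee_rot: [-0.207, 0.978, 0.001, -0.002]
contact_force: [-0.4, 0.4, -0.4]
gripper_width: 50.0
grasp_force: 0.0
```

View pics/s2.png

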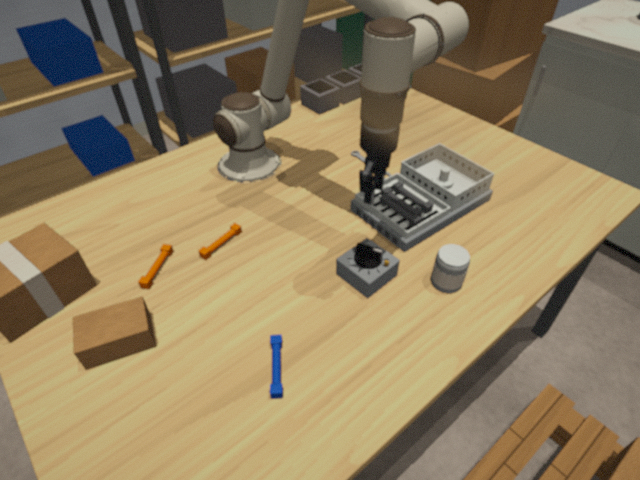

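The pulley is in the basket at (445,175), the spindles are in the tray at (408,203), and the bystanders haven't moved.

```bash
python3 -c "
from bench import *
print(job_done())"
```

```text
the job is handed in; nothing more can be done
None
```

The job is handed in: the dial was turned back to off first, the one pulley present is in the basket, the three spindles lie flat side by side in the tray (one got nudged there but is still flat), and the dial now points at the brass tab, with the tin, carton and wrench undisturbed.

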